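Shim the rocking carving stand

TASK

The carving stand rocks because its yellow foot is too short and hangs above the bench. Slide plywood slips under that foot, one on another, as many as fit usefully (one or two), then push the tapered wedge in on top of them, gently, just until it is snug and the foot bears firmly while the other three feet still bear too. Do not jack up or shove the stand, leave the rest of the bench alone, and let go.

Things in the scene. Friction and masses are not known exactly. Their poses are not given: they have to be found in the camera images.
- stand: Loose carving stand, 3.8 kg: dark slab 180 x 210 mm between four corner posts up to 110 mm above the bench (slab underside 75 mm); bowl blank and steel holdfast on it up to 225 mm. Origin: its centre at bench level, +x away from the robot (yaw within 0.2 rad). Square feet 40 mm wide under the posts at x = +-85, y = +-100 mm. Rests steadily on the three dark feet; slides if shoved with about 20 N
- short_foot: Short yellow foot, 40 x 40 mm, under the yellow-topped post at the stand's corner nearest the robot on the -y side. Origin: centre of its flat underside, axes as the stand's; so its height is the gap above the bench, 13.5 to 21 mm, different each time. It does not slide in its post. Room to push shims in from the -y side, along the stand's +y
- foot_near_left: Dark foot 40 x 40 mm, 40 mm tall, of the stand, near left corner; origin at the centre of its underside
- foot_far_right: Dark foot 40 x 40 mm, 40 mm tall, of the stand, far right corner; origin at the centre of its underside
- slip_a_center (a point): Plywood slip (flat shim), 150 x 40 x 6 mm, 30 g, lying flat with its length within 0.15 rad of the robot's x; the point is its centre (3 mm up), x along its length
- slip_b_center (a point): A second plywood slip, the same as the first. The wedge on one slip fills gaps of about 9.5 to 18.5 mm, on two slips 15.5 to 24.5 mm
- wedge_center (a point): Wooden wedge, 155 mm long (x), 36 mm wide, 50 g, flat underside. Point: half-way along, 6.5 mm up. Thin end (3 mm thick, away from the robot at first) at x = +77.5 mm, thickening evenly to 13 mm at x = -27.5, then 13 mm to the red tail at x = -77.5; balances at x = -15. It meets the foot's outer lower edge and holds by friction; the push then rises over some 10 mm of travel; 8 to 10 N is snug
- mallet: Wooden carver's mallet lying down, bystander
- gouge_a: Gouge with a brown handle, bystander
- gouge_b: Gouge with a blue handle, bystander
- mug: Blue mug, 80 mm wide, 90 mm tall, bystander
- jar: Amber glass jar, 70 mm wide, 110 mm tall, bystander
- offcut: Wooden offcut 90 x 60 x 35 mm, bystander
- brush: Bench brush, bystander
Not all that is in view belongs to the job. Leave any pink look-alike of the part that bears slip_a_center alone.

How it is judged (in metres and radians):
At the end, for the whole second after the job is handed in: the stand stands still, level within 0.012 rad and within 12 mm of where it was; the yellow foot presses on the slips or wedge with more than 1 N, and the two dark feet next to it (near left, far right) each still rest on the bench (within 1.5 mm) with more than 0.5 N ((contact force between short_foot and slip_a above 1 N or contact force between short_foot and slip_b above 1 N or contact force between short_foot and wedge above 1 N) and contact force between each of foot_near_left, foot_far_right and anything else above 0.5 N and height (world z) of each of foot_near_left, foot_far_right below 0.0015 m and angle between stand's own z axis and vertical below 0.012 rad and distance of stand from where it was at the start of the episode below 0.012 m and linear speed of stand below 0.01 m/s); the robot touches nothing.
It fails at once if the wedge is forced: it presses the yellow foot with more than 25 N (contact force between wedge and short_foot above 25 N).
It fails at once if the stand is shoved more than 20 mm (distance of stand from where it was at the start of the episode above 0.02 m).
It fails at once if the stand is tipped by more than 0.08 rad (beyond its own rocking) (angle between stand's own z axis and vertical above 0.08 rad).
It fails at once if a bystander is moved more than 30 mm (distance of any of mallet, gouge_a, gouge_b, mug, jar, offcut, brush from where it was at the start of the episode above 0.03 m).
It also fails if it takes over 72 s, if anything falls off the work surface, if the arm or the gripper's body presses on something with over 40 N, if the wrist force passes 120 N, or if a joint passes its speed limit or range.

ROBOT

A 6-joint arm with a two-finger parallel gripper is mounted at the origin on the work surface. World frame = base frame: x ahead of the robot, y to its left, z up, the work surface at z = 0. Lengths are in mm, angles in rad, forces in N, time in s.
With the tool pointing down it reaches from about 350 to 800 mm from the base axis. Payload 7.3 kg.
Tool frame: the origin (TCP) lies at the very end of the fingers, on their centre line; the grasp point (between the pads) lies 19 mm behind it (ctrl.tcp_to_grasp is the distance from the TCP to the grasp point, in mm); z points along the fingers, y is the line along which they close (so a half turn about z gives the same grasp; the last joint's range is limited). The gripper opens to 85 mm and grips with 20 to 120 N. Pads are 22 mm wide; open, the fingers measure 114 mm over their backs; the gripper's body (76 mm by 85 mm) begins 54 mm behind the grasp point. The pads swing forward as they close: fully open they stand 13 mm farther back than shut.
Start: joints at [-0.146, 0.342, 1.524, -0, 1.275, -0.146], TCP at [525.019, 0.02, 231.322] pointing down, gripper open.
Joint ranges: [-2.53, 2.53], [-0.77, 2.02], [0.04, 2.7], [-1, 4.14], [0.28, 2.66], [-3.11, 3.11]. Speed limits (rad/s): [2.57, 2.57, 3.14, 3.14, 3.14, 3.14].

INTERFACE

Orientations are given as a 3x3 rotation matrix whose columns are the frame's x, y, z axes.
In Python, from plant import ctrl, grab_frame, calibration gives the robot as it stands.
- The arm moves only by the tool arm_command, never from a script. Its argument "targets" is a list of rows, each an object with "linear": the shift along the tool's x, y, z in m, a list of three; "yaw": the turn about the tool's z in degrees; "hand": the opening, from 0 (shut) to 1 (fully open). In form: [{"linear": [dx, dy, dz], "yaw": yaw, "hand": hand}, ...]. A call has 1 to 5 rows; each row is the pose to reach, as a shift and turn from the pose commanded when the call began, along the tool's axes at that moment; what a row does not reach only later rows make up. A row lasts 1/10 s, in which the tool goes at most 50 mm and 8.59 degrees, less where a joint would pass 70% of its speed; a pose out of reach is approached as far as the arm can. A call with a gripper value outside its range is refused whole. The fingers move at their own pace and stop on an object; "force" is the grip in N (left out, the last holds). Time passes only in rows, so rows that repeat a pose let the fingers close. It gives the time, the measured TCP pose, the force, the opening and the grip force at its end, in the units of the state.
- ctrl.get_obs(): the state, without advancing time (a new reading comes with each control period).
- grab_frame(name): name is "scene" or "side" or "wrist"; returns (picture, depth): 420x560x3 uint8, blue, green, red; 420x560 float32, mm along the optical axis (not along the pixel's ray), 0 where there is no reading.
- calibration(name): a dict with "vfov" (degrees; the focal length in pixels is half the picture's height over the tangent of half this angle, whatever the lens; pixels are square), "cx", "cy" (the principal point, pixels), "R" (3x3) and "t" (3): a world point X has camera coordinates R X + t. Camera axes: x right, y down, z forward; pixel columns grow to the right and rows downward; lengths in mm; the calibration is good to about 2 mm. A picture is of the moment at which its call begins: read the wrist's pose just before it. calibration takes no time and is no camera call; for the wrist camera it gives the pose at the moment of the call.
- ctrl.hand_in(): hands the job in; it is judged then, once.
The state is a dict: "time": time; "joint_pos": joint angles; "dq": joint speeds; "effort": joint torques, N m; "tcp_pos": TCP position; "ee_rot": TCP orientation; "force": force on the tool from outside, world axes, zero at the start; "wrist_torque": the same for the moment, N m; "opening": finger opening in mm; "finger_force": force on a finger pad.
Only numpy, scipy, OpenCV 4.12 (cv2) and the standard library are available. Lean on these libraries where they do the work, as an engineer would, in place of code of your own. Each camera call takes 0.05 s, during which the arm holds its last target. There are 200 camera calls.

## Working session

There is one attempt and no reset: what is moved stays moved. The work goes in short steps, Python scripts to look and compute and a tool call to move; the robot and the scene stay as the last step left them, time stands still between calls to the robot, and variables do not carry over. Pictures are saved under pics/ and viewed, at most 10 in all, crops included, and the job is handed in when it is done.

Besides the shell and the picture viewer there is one more tool, called after "Emit:" as name(argument=value, ...) on one line, values as JSON. arm_command: Moves the arm, as the interface text tells. Its arguments: {"type":"object","properties":{"targets":{"type":"array"},"force":{"type":"number"}},"required":["targets"]}

```bash
ls; mkdir -p pics; cat > h.py <<'E'
import numpy as np, cv2
from plant import ctrl, grab_frame, calibration
def shot(n, f):
    c=calibration(n); im,d=grab_frame(n); cv2.imwrite(f'pics/{f}.png',im); np.savez(f'pics/{f}.npz',im=im,d=d,R=c['R'],t=c['t'],v=c['vfov'],cx=c['cx'],cy=c['cy']); return im,d
def load(f): return np.load(f'pics/{f}.npz')
def cloud(f):
    z=load(f); d=z['d']; h,w=d.shape; fl=h/2/np.tan(np.radians(z['v'])/2)
    v,u=np.mgrid[:h,:w]; P=np.stack([(u-z['cx'])/fl*d,(v-z['cy'])/fl*d,d],-1)
    W=(P-z['t'])@z['R']; W[d==0]=np.nan; return W
E
python3 - <<'E'
from h import *
for n in ('scene','side','wrist'): shot(n,n+'0')
for n in ('scene','side','wrist'):
    c=calibration(n); print(n,np.round(-np.array(c['R']).T@c['t']),c['vfov'],c.keys())
a=cv2.imread('pics/scene0.png');cv2.imwrite('pics/v1.png',cv2.resize(a,(800,600)))
a=cv2.imread('pics/side0.png');cv2.imwrite('pics/v2.png',cv2.resize(a,(800,600)))
print(ctrl.get_obs())
E
```

```text
pics
scene [1297. -320. 1065.] 55.315027457068645 dict_keys(['vfov', 'cx', 'cy', 'R', 't'])
side [-296.  866. 1277.] 45.588610360891444 dict_keys(['vfov', 'cx', 'cy', 'R', 't'])
wrist [525.  77. 373.] 68.76678935592868 dict_keys(['vfov', 'cx', 'cy', 'R', 't'])
{'time': 0.15, 'joint_pos': array([-1.46031488e-01,  3.42567405e-01,  1.52475224e+00, -2.78633490e-06,
        1.27544002e+00, -1.46003225e-01]), 'dq': array([ 0.00239588, -0.00152077, -0.00014821,  0.0001059 , -0.00096866,
        0.00079003]), 'effort': array([ 1.24654900e-03, -4.33907533e+01, -2.46148127e+01, -9.02174702e-05,
        5.71925848e-03,  3.60333468e-05]), 'tcp_pos': array([5.24708134e+02, 4.78101002e-02, 2.30799000e+02]), 'ee_rot': array([[ 2.75463288e-05,  9.99999333e-01, -1.15498349e-03],
       [ 9.99999986e-01, -2.73532578e-05,  1.67178845e-04],
       [ 1.67147140e-04, -1.15498808e-03, -9.99999319e-01]]), 'force': array([-0.51604486,  0.22133012, -0.38868518]), 'wrist_torque': array([0.0526952 , 0.02971507, 0.02829114]), 'finger_force': 0.0, 'opening': 85.43761373746324}
```

View pics/v1.png

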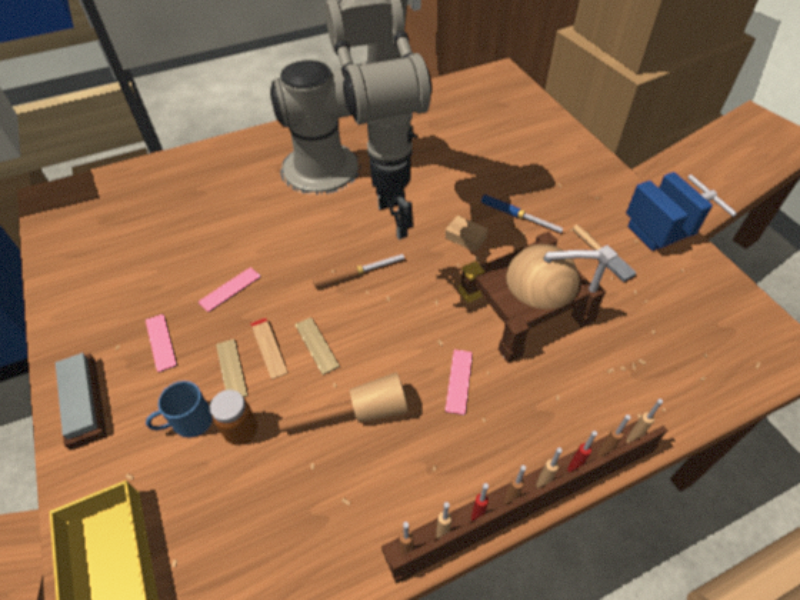

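View pics/v2.png

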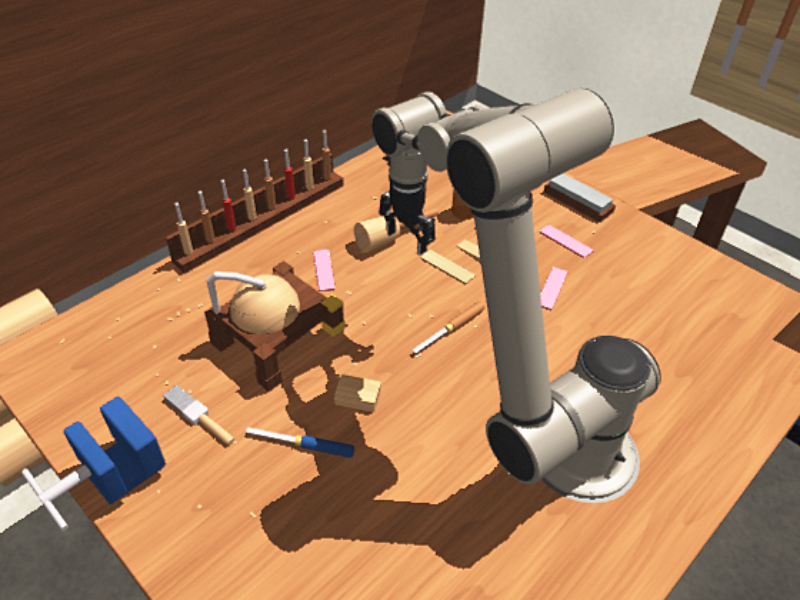

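```bash
python3 - <<'E'
from h import *
def ortho(f,x0,x1,y0,y1,s,z):
    q=load(f); fl=q['d'].shape[0]/2/np.tan(np.radians(q['v'])/2)
    # image: col -> -y (left = y1), row top = x1
    X,Y=np.meshgrid(np.arange(x1,x0,-1/s),np.arange(y1,y0,-1/s),indexing='ij')
    P=np.stack([X,Y,np.full_like(X,z)],-1)@q['R'].T+q['t']
    return cv2.remap(q['im'],(P[...,0]/P[...,2]*fl+q['cx']).astype('f4'),(P[...,1]/P[...,2]*fl+q['cy']).astype('f4'),cv2.INTER_CUBIC)
o=ortho('scene0',380,780,-420,-20,1.0,6)
o=ortho('scene0',400,700,-400,0,2.0,6)
cv2.imwrite('pics/o1.png',o)
W=cloud('scene0'); W2=cloud('side0')
for n,W in (('scene',W),('side',W2)):
    m=(W[...,0]>400)&(W[...,0]<750)&(W[...,1]>-150)&(W[...,1]<400)
    p=W[m]; b=p[abs(p[:,2])<10]; print(n,'bench z',np.median(b[:,2]))
    im=load(n+'0')['im'][m]
    hsv=cv2.cvtColor(im[None],cv2.COLOR_BGR2HSV)[0]
    y=(hsv[:,0]>18)&(hsv[:,0]<32)&(hsv[:,1]>150)
    yy=p[y&(p[:,2]>8)&(p[:,2]<130)]
    print(len(yy),np.round(np.percentile(yy,[2,10,50,90,98],axis=0)))
E
```

```text
scene bench z -0.47645604724840773
189 [[591. 133.  22.]
 [596. 134.  27.]
 [613. 145. 104.]
 [625. 165. 111.]
 [626. 170. 112.]]
side bench z -0.7592136431107452
195 [[561. 114.  20.]
 [583. 140.  27.]
 [595. 160. 104.]
 [616. 173. 110.]
 [622. 175. 113.]]
```

View pics/o1.png

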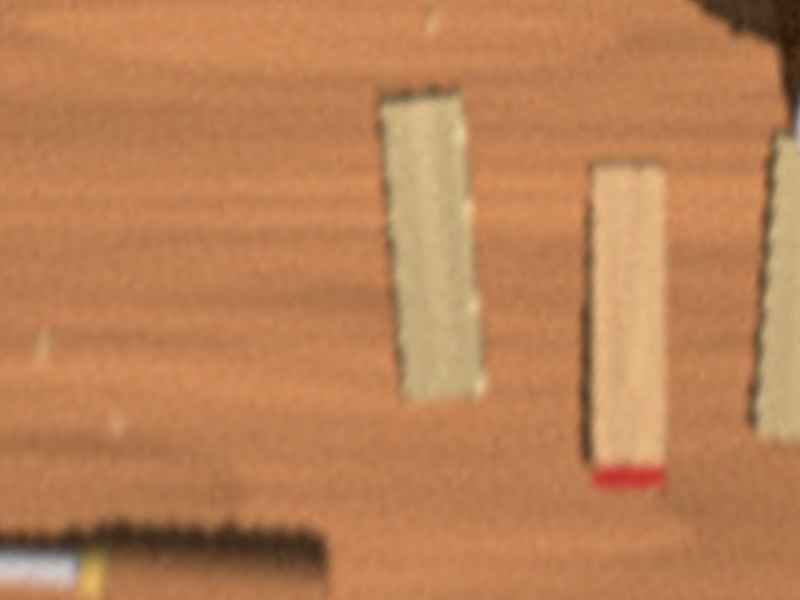

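```bash
python3 - <<'E'
from h import *
c=calibration('wrist'); print(np.round(c['R'],3))
A=[]
for n,(u0,u1,v0,v1) in (('scene0',(290,440,150,270)),('side0',(130,270,170,280))):
    im=load(n)['im'][v0:v1,u0:u1]; A.append(cv2.resize(im,(400*1,int(400*(v1-v0)/(u1-u0))),interpolation=cv2.INTER_CUBIC))
w=cv2.resize(load('wrist0')['im'],(360,270))
h=max(a.shape[0] for a in A); B=np.zeros((600,800,3),np.uint8)
B[:A[0].shape[0],:400]=A[0];B[:A[1].shape[0],400:]=A[1];B[325:595,:360]=w
cv2.imwrite('pics/v3.png',B)
# stand: slab top & post tops from both clouds
for n in('scene0','side0'):
    W=cloud(n); m=(W[...,0]>540)&(W[...,0]<860)&(W[...,1]>80)&(W[...,1]<450)&(W[...,2]>70)&(W[...,2]<118)
    p=W[m].astype('f4'); r=cv2.minAreaRect(np.ascontiguousarray(p[:,:2])); print(n,r,np.round(cv2.boxPoints(r)))
E
```

```text
[[ 1.    -0.    -0.001]
 [-0.    -0.954  0.299]
 [-0.001 -0.299 -0.954]]
scene0 ((685.1689453125, 256.8486328125), (210.44381713867188, 239.81625366210938), 2.2379066944122314) [[575. 373.]
 [585. 133.]
 [795. 141.]
 [786. 381.]]
side0 ((681.262939453125, 258.3519287109375), (210.29283142089844, 241.64288330078125), 3.106015205383301) [[570. 373.]
 [583. 132.]
 [793. 143.]
 [780. 385.]]
```

View pics/v3.png

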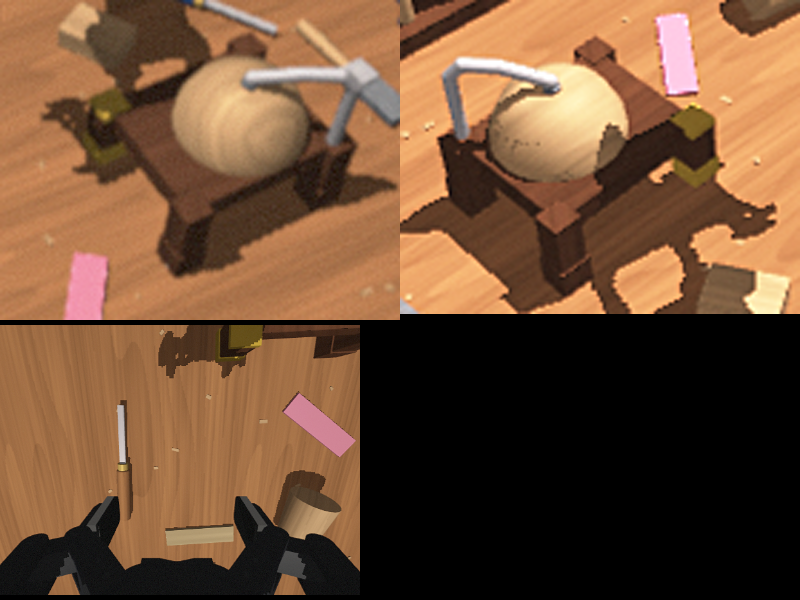

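Emit:
arm_command(targets=[{"linear": [0,0,0.035],"yaw": 8.5,"hand": 1},{"linear": [0,0,0.07],"yaw": 17,"hand": 1},{"linear": [0,0,0.1],"yaw": 25.5,"hand": 1},{"linear": [0,0,0.14],"yaw": 34,"hand": 0.75},{"linear": [0,0,0.175],"yaw": 42.5,"hand": 0.75}], force=40)

```text
time: 0.65
tcp_pos: [524.5, 0.1, 54.6]
ee_rot: [[0.68, 0.733, -0.001], [0.733, -0.68, 0.0], [-0.0, -0.0, -1.0]]
force: [0.8, -0.2, 0.7]
opening: 64.1
finger_force: 0.0
```

Emit:
arm_command(targets=[{"linear": [0,0,0],"yaw": 8.5,"hand": 0.75},{"linear": [0,0,0],"yaw": 17,"hand": 0.75},{"linear": [0,0,0],"yaw": 25.5,"hand": 0.75},{"linear": [0,0,0],"yaw": 34,"hand": 0.75},{"linear": [0,0,0],"yaw": 42.9,"hand": 0.75}])

```text
time: 1.15
tcp_pos: [524.9, 0.0, 56.0]
ee_rot: [[0.997, 0.079, -0.001], [0.079, -0.997, 0.0], [-0.001, -0.0, -1.0]]
force: [0.3, -0.0, -0.2]
opening: 64.2
finger_force: 0.0
```

```bash
python3 - <<'E'
from h import *
o=ctrl.get_obs();print(o['tcp_pos'],o['ee_rot'].round(3),o['opening'])
im,d=shot('wrist','w1'); shot('scene','s1'); cv2.imwrite('pics/v4.png',cv2.resize(im,(800,600),interpolation=cv2.INTER_CUBIC))
W=cloud('w1')
m=(W[...,0]>570)&(W[...,0]<640)&(W[...,1]>120)&(W[...,1]<180)&(W[...,2]>8)&(W[...,2]<100)
print(m.sum()); p=W[m]; print(np.round(np.percentile(p,[1,10,50,90],axis=0),1))
vs,us=np.where(m); print(us.min(),us.max(),vs.min(),vs.max())
E
```

```text
[5.24871834e+02 4.23364500e-02 5.60214563e+01] [[ 0.997  0.079 -0.001]
 [ 0.079 -0.997  0.   ]
 [-0.001 -0.    -1.   ]] 64.18970975393174
3231
[[586.7 133.2  20.7]
 [589.9 133.8  23.6]
 [604.7 134.8  34.1]
 [621.5 135.8  43.9]]
0 45 35 124
```

View pics/v4.png

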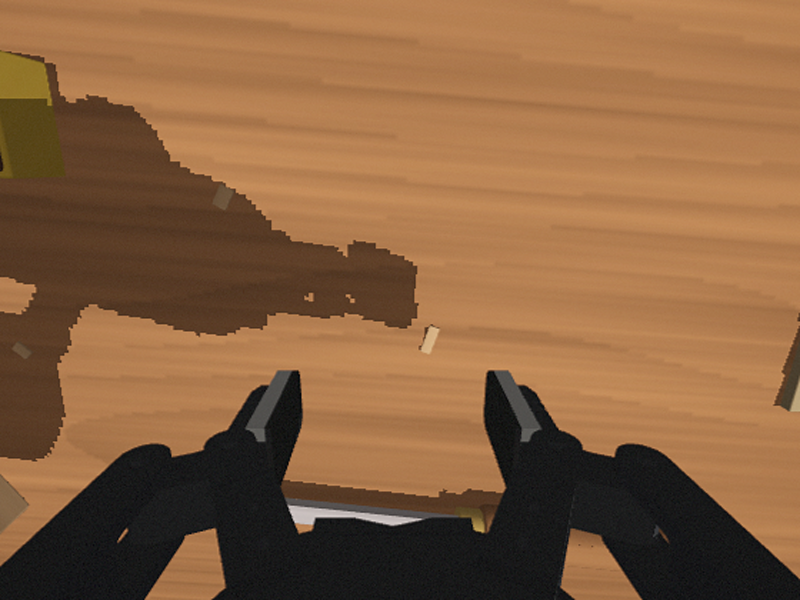

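```bash
python3 - <<'E'
from h import *
W=cloud('w1')
m=(W[...,0]>560)&(W[...,0]<660)&(W[...,1]>120)&(W[...,1]<150)&(W[...,2]>8)&(W[...,2]<50)
p=W[m]; k=np.polyfit(p[:,0],p[:,1],1); r=p[:,1]-np.polyval(k,p[:,0]); print('face slope',k[0],'y at 603',np.polyval(k,603),r.std(), 'x range',p[:,0].min(),p[:,0].max())
mins=[]
for v in range(35,125):
    z=W[v][m[v]]
    if len(z)>5: mins.append((v,z[:,2].min(),z[:,0].mean()))
mins=np.array(mins); print(mins[::6].round(1),'min z med',np.median(mins[:,1]))
b=W[(W[...,2]<6)&(W[...,0]>560)&(W[...,0]<660)]; print('bench',np.median(b[:,2]),np.median(b[b[:,1]>70][:,2]))
# slip B & jar
W=cloud('s1'); q=W[(W[...,0]>470)&(W[...,0]<760)&(W[...,1]>-520)&(W[...,1]<-340)]
j=q[(q[:,2]>40)]; print('tall near B',np.percentile(j,[1,99],axis=0).round())
im=load('s1')['im']; fl=210/np.tan(np.radians(load('s1')['v'])/2); q=load('s1')
X,Y=np.meshgrid(np.arange(720,420,-.5),np.arange(-180,-580,-.5),indexing='ij')
P=np.stack([X,Y,np.full_like(X,6)],-1)@q['R'].T+q['t']
cv2.imwrite('pics/o2.png',cv2.remap(im,(P[...,0]/P[...,2]*fl+q['cx']).astype('f4'),(P[...,1]/P[...,2]*fl+q['cy']).astype('f4'),cv2.INTER_CUBIC))
E
```

```text
face slope 0.03990947086299776 y at 603 134.72438700749353 0.6334317496136339 x range 586.3537874918746 626.4468314771292
[[ 37.   33.6 625.7]
 [ 43.   22.4 624.3]
 [ 49.   21.1 621.7]
 [ 55.   20.9 618.9]
 [ 61.   21.4 616.2]
 [ 67.   19.5 613.5]
 [ 73.   21.  610.7]
 [ 79.   20.6 607.9]
 [ 85.   21.6 605.1]
 [ 91.   20.8 602.3]
 [ 97.   20.6 599.4]
 [103.   21.7 596.6]
 [109.   22.1 593.7]
 [115.   19.6 590.8]
 [121.   21.2 587.9]] min z med 20.991173123706794
bench 0.026043997906297457 0.19539702128533415
tall near B [[ 599. -518.   41.]
 [ 734. -388.  113.]]
```

View pics/o2.png

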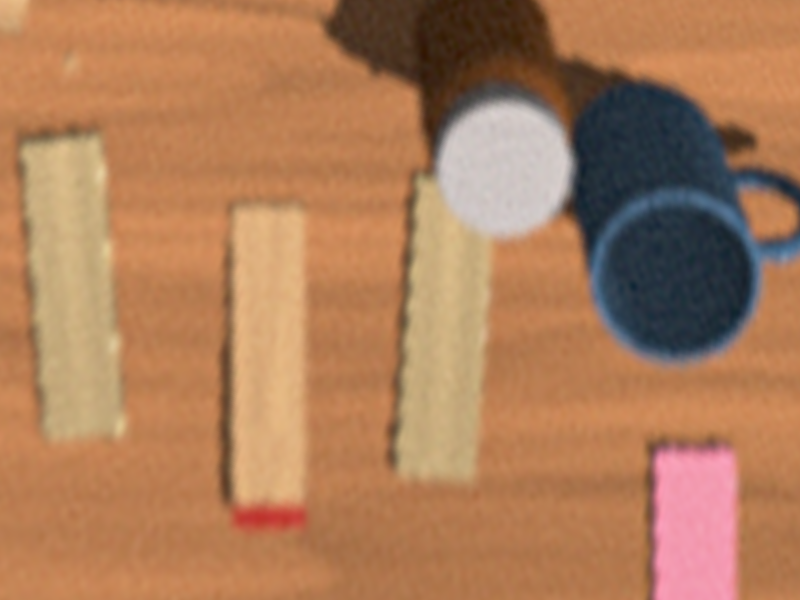

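Emit:
arm_command(targets=[{"linear": [-0.006,0.045,0],"yaw": 0,"hand": 0.75},{"linear": [-0.012,0.09,0],"yaw": 0,"hand": 0.75},{"linear": [-0.02,0.135,0],"yaw": 0,"hand": 0.75},{"linear": [-0.029,0.18,0.01],"yaw": 0,"hand": 0.75},{"linear": [-0.0295,0.2195,0.025],"yaw": 0,"hand": 0.75}])

```text
time: 1.75
tcp_pos: [514.1, -223.7, 31.8]
ee_rot: [[0.996, 0.089, 0.001], [0.089, -0.996, -0.001], [0.001, 0.001, -1.0]]
force: [-0.6, -0.4, -0.1]
opening: 63.8
finger_force: 0.0
```

Emit:
arm_command(targets=[{"linear": [0,0,0.015],"yaw": 0,"hand": 0.75},{"linear": [0,0,0.03],"yaw": 0,"hand": 0.75},{"linear": [0,0,0.03],"yaw": 0,"hand": 0.7}])

```text
time: 2.05
tcp_pos: [512.9, -220.8, -0.7]
ee_rot: [[0.996, 0.088, -0.004], [0.088, -0.996, 0.002], [-0.003, -0.003, -1.0]]
force: [-0.7, -0.2, -0.2]
opening: 60.0
finger_force: 0.0
```

```bash
python3 - <<'E'
from h import *
o=ctrl.get_obs();print(o['tcp_pos'],o['force'],o['opening'])
im,d=shot('wrist','w2'); W=cloud('w2')
hsv=cv2.cvtColor(im,cv2.COLOR_BGR2HSV)
m=(W[...,2]>3.5)&(W[...,2]<9)&(W[...,1]>-260)&(W[...,1]<-180)&(W[...,0]>480)&(W[...,0]<680)
p=W[m].astype('f4'); print(len(p),np.median(p[:,2]),p.min(0),p.max(0)); r=cv2.minAreaRect(np.ascontiguousarray(p[:,:2])); print(r)
E
```

```text
[ 512.87213233 -220.84234802   -0.71176179] [-0.66175553 -0.1890132  -0.18689147] 60.002210013409545
27237 6.0229807 [ 499.41904   -255.459        3.5637517] [ 632.6596   -183.15424     8.986288]
((565.3441162109375, -215.43116760253906), (131.9759521484375, 72.61182403564453), 5.307438850402832)
```

Emit:
arm_command(targets=[{"linear": [0,0,0],"yaw": 0,"hand": 0.5},{"linear": [0,0,0],"yaw": 0,"hand": 0.35},{"linear": [0,0,0],"yaw": 0,"hand": 0.35},{"linear": [0,0,0],"yaw": 0,"hand": 0.35}])

```text
time: 2.5
tcp_pos: [515.1, -221.2, 2.5]
ee_rot: [[0.996, 0.086, 0.002], [0.086, -0.996, -0.001], [0.002, 0.001, -1.0]]
force: [-0.4, 1.0, 6.3]
opening: 37.8
finger_force: 40.5
```

```bash
cat >> h.py <<'E'
def slip(f,lo,hi,box):
    W=cloud(f); im=load(f)['im']; hsv=cv2.cvtColor(im,cv2.COLOR_BGR2HSV)
    x0,x1,y0,y1=box
    m=(W[...,2]>lo)&(W[...,2]<hi)&(W[...,0]>x0)&(W[...,0]<x1)&(W[...,1]>y0)&(W[...,1]<y1)&(hsv[...,2]>60)
    m=cv2.morphologyEx(m.astype('u1'),cv2.MORPH_OPEN,np.ones((3,3)))
    n,l,s,c=cv2.connectedComponentsWithStats(m); k=1+np.argmax(s[1:,4])
    p=W[l==k].astype('f4'); r=cv2.minAreaRect(np.ascontiguousarray(p[:,:2])); return r,np.median(p[:,2]),p
E
python3 - <<'E'
from h import *
o=ctrl.get_obs();print(o['tcp_pos'],o['force'],o['opening'],o['finger_force'])
shot('wrist','w3'); r,z,p=slip('w3',3.5,9,(480,690,-270,-170)); print(r,z,len(p)); print(cv2.boxPoints(r))
E
```

```text
[ 515.10276339 -221.23786955    2.4875983 ] [-0.40497185  0.95770857  6.2658494 ] 37.83719304548261 40.49203634262085
((567.517578125, -215.74229431152344), (134.49534606933594, 40.22265625), 5.3940019607543945) 6.0214458 26179
[[ 498.67712 -202.0416 ]
 [ 502.45825 -242.08612]
 [ 636.35803 -229.443  ]
 [ 632.5769  -189.39847]]
```

Emit:
arm_command(targets=[{"linear": [0,0,-0.01],"yaw": 0,"hand": 0.35},{"linear": [0,0,-0.03],"yaw": 0,"hand": 0.35},{"linear": [0,0,-0.05],"yaw": 0,"hand": 0.35}])

```text
time: 2.85
tcp_pos: [514.2, -221.0, 52.2]
ee_rot: [[0.996, 0.086, -0.0], [0.086, -0.996, 0.0], [-0.0, -0.0, -1.0]]
force: [0.3, 0.2, -1.1]
opening: 37.7
finger_force: 40.1
```

```bash
python3 - <<'E'
from h import *
o=ctrl.get_obs();print(o['tcp_pos'],o['force'],o['opening'],o['finger_force'])
shot('wrist','w4'); r,z,p=slip('w4',20,75,(480,690,-270,-170)); print(r,z,len(p)); print(cv2.boxPoints(r))
A=np.c_[p[:,:2]-p[:,:2].mean(0),np.ones(len(p))]; print(np.linalg.lstsq(A,p[:,2],rcond=None)[0])
E
```

```text
[ 514.2285052  -221.00254196   52.18368177] [ 0.32792292  0.2308189  -1.11922853] 37.67496320456651 40.13376295566559
((566.8035278320312, -215.5990447998047), (134.7445068359375, 40.28705596923828), 5.289083003997803) 55.153366 26091
[[ 497.86127 -201.75172]
 [ 501.575   -241.86723]
 [ 635.7458  -229.44637]
 [ 632.03204 -189.33086]]
[-8.08957832e-03  9.79449077e-04  5.51429301e+01]
```

Emit:
arm_command(targets=[{"linear": [0,0,-0.035],"yaw": -8.5,"hand": 0.35},{"linear": [0,-0.02,-0.07],"yaw": -17,"hand": 0.35},{"linear": [0.01,-0.05,-0.08],"yaw": -25.5,"hand": 0.35},{"linear": [0.02,-0.085,-0.08],"yaw": -34,"hand": 0.35},{"linear": [0.04,-0.12,-0.08],"yaw": -42.5,"hand": 0.35}])

```text
time: 3.4
tcp_pos: [543.6, -97.3, 132.2]
ee_rot: [[0.673, 0.74, 0.001], [0.74, -0.673, -0.0], [0.0, 0.001, -1.0]]
force: [0.2, -1.0, -0.8]
opening: 38.1
finger_force: 40.3
```

Emit:
arm_command(targets=[{"linear": [0,0,0],"yaw": -8.5,"hand": 0.35},{"linear": [0,0,0],"yaw": -17,"hand": 0.35},{"linear": [0,0,0],"yaw": -25.5,"hand": 0.35},{"linear": [0,0,0],"yaw": -34,"hand": 0.35},{"linear": [0,0,0],"yaw": -42.5,"hand": 0.35}])

```text
time: 3.9
tcp_pos: [543.9, -98.0, 131.4]
ee_rot: [[-0.005, 1.0, 0.0], [1.0, 0.005, -0.0], [-0.0, 0.0, -1.0]]
force: [0.0, 0.2, 0.0]
opening: 37.9
finger_force: 40.3
```

Emit:
arm_command(targets=[{"linear": [0,0,0],"yaw": -2.3,"hand": 0.35},{"linear": [0,0,0],"yaw": -2.3,"hand": 0.35}])

```text
time: 4.1
tcp_pos: [543.9, -98.1, 131.4]
ee_rot: [[-0.039, 0.999, 0.0], [0.999, 0.039, -0.0], [-0.0, 0.0, -1.0]]
force: [0.7, -0.8, -0.5]
opening: 37.2
finger_force: 40.3
```

```bash
cat >> h.py <<'E'
def go(x,y,z=None,face=None):
    o=ctrl.get_obs(); p=o['tcp_pos']; R=o['ee_rot']
    d=np.array([x,y,p[2] if z is None else z])-p
    print('tcp',p.round(1),'toolx deg',np.degrees(np.arctan2(R[1,0],R[0,0])).round(2),'F',o['force'].round(1),'op',round(float(o['opening']),1),'-> linear mm',(R.T@d).round(1))
E
python3 - <<'E'
from h import *
go(613.2,-16,15)
im,d=shot('side','s2'); cv2.imwrite('pics/v5.png',cv2.resize(im[20:300,100:460],(720,560),interpolation=cv2.INTER_CUBIC))
shot('wrist','w5'); r,z,p=slip('w5',100,150,(400,800,-150,200)); print(r,z,len(p)); print(cv2.boxPoints(r))
W=cloud('s1'); m=(W[...,0]>560)&(W[...,0]<760)&(W[...,1]>-250)&(W[...,1]<60)&(W[...,2]>15)&(W[...,2]<100); print('mallet',np.nanpercentile(W[m],[1,99],axis=0).round())
W=cloud('side0'); m=(W[...,0]>420)&(W[...,0]<560)&(W[...,1]>60)&(W[...,1]<260)&(W[...,2]>12)&(W[...,2]<60); print('offcut',np.nanpercentile(W[m],[1,99],axis=0).round())
E
```

```text
tcp [543.9 -98.1 131.4] toolx deg 92.23 F [ 0.7 -0.8 -0.5] op 37.2 -> linear mm [ 79.4  72.4 116.4]
((541.4349365234375, -44.91808319091797), (40.210208892822266, 134.7006378173828), 2.4802653789520264) 134.3766 26116
[[ 518.4341     21.499086]
 [ 524.2633   -113.07536 ]
 [ 564.4358   -111.33525 ]
 [ 558.60657    23.239197]]
mallet [[ 732. -249.   37.]
 [ 760. -103.   79.]]
offcut [[421.  62.  16.]
 [475. 259.  40.]]
```

View pics/v5.png

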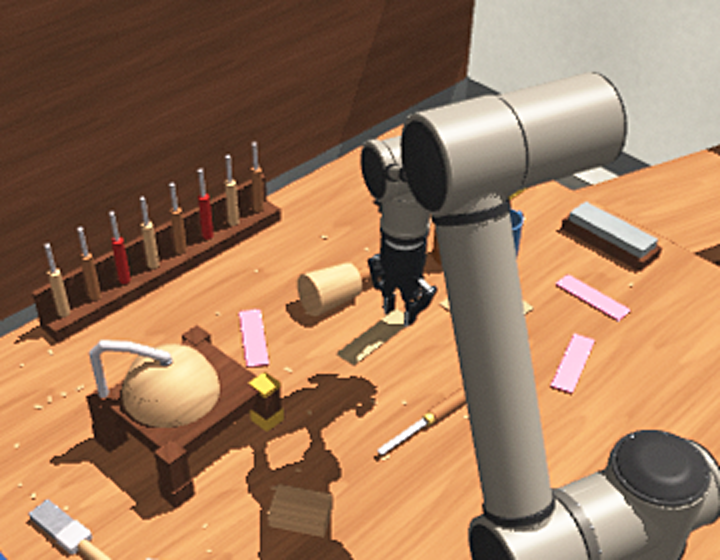

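Emit:
arm_command(targets=[{"linear": [0.025,0.025,0.03],"yaw": 0,"hand": 0.35},{"linear": [0.05,0.05,0.06],"yaw": 0,"hand": 0.35},{"linear": [0.079,0.0724,0.085],"yaw": 0,"hand": 0.35},{"linear": [0.079,0.0724,0.115],"yaw": 0,"hand": 0.35},{"linear": [0.079,0.0724,0.1255],"yaw": 0,"hand": 0.35}])

```text
time: 4.7
tcp_pos: [611.6, -15.3, 2.6]
ee_rot: [[-0.039, 0.999, -0.005], [0.999, 0.039, 0.001], [0.001, -0.005, -1.0]]
force: [-0.5, 0.3, 3.0]
opening: 37.4
finger_force: 40.8
```

Emit:
arm_command(targets=[{"linear": [0,0,0],"yaw": 0,"hand": 0.35}])

```text
time: 4.8
tcp_pos: [612.3, -16.5, 4.7]
ee_rot: [[-0.038, 0.999, -0.003], [0.999, 0.038, 0.0], [0.001, -0.003, -1.0]]
force: [-1.1, 0.7, -0.4]
opening: 37.8
finger_force: 47.6
```

```bash
python3 - <<'E'
from h import *
go(608.9,79.4)
shot('wrist','w6'); r,z,p=slip('w6',4,13,(560,660,-60,135)); print(r,z,len(p)); print(cv2.boxPoints(r))
W=cloud('w6'); m=(W[...,0]>560)&(W[...,0]<660)&(W[...,1]>110)&(W[...,1]<200)&(W[...,2]>95)&(W[...,2]<120); p=W[m].astype('f4'); print('post top',p.min(0),p.max(0))
W=cloud('w6'); m=(W[...,0]>560)&(W[...,0]<660)&(W[...,1]>110)&(W[...,1]<200)&(W[...,2]>15)&(W[...,2]<90); p=W[m].astype('f4'); print('post face',np.percentile(p,[2,98],axis=0)) 
E
```

```text
tcp [612.3 -16.5   4.7] toolx deg 92.17 F [-1.1  0.7 -0.4] op 37.8 -> linear mm [96.   0.3  0. ]
((609.1685791015625, 36.701026916503906), (40.23969650268555, 134.50991821289062), 2.9999868869781494) 9.028402 26364
[[585.55646  102.81083 ]
 [592.5961   -31.514748]
 [632.7807   -29.408775]
 [625.741    104.9168  ]]Traceback (most recent call last):
  File "<stdin>", line 4, in <module>
    return umr_minimum(a, axis, None, out, keepdims, initial, where)
ValueError: zero-size array to reduction operation minimum which has no identity
```

Emit:
arm_command(targets=[{"linear": [0.025,0.0005,0],"yaw": 0,"hand": 0.35},{"linear": [0.05,0.001,0],"yaw": 0,"hand": 0.35},{"linear": [0.075,0.001,0],"yaw": 0,"hand": 0.35},{"linear": [0.096,0.001,0],"yaw": 0,"hand": 0.35},{"linear": [0.096,0.001,0.001],"yaw": 0,"hand": 0.35}])

```text
time: 5.35
tcp_pos: [611.4, 81.1, 7.0]
ee_rot: [[-0.04, 0.999, 0.003], [0.999, 0.04, 0.0], [0.0, 0.003, -1.0]]
force: [0.4, 0.5, 0.4]
opening: 38.1
finger_force: 47.5
```

Emit:
arm_command(targets=[{"linear": [0,0,0],"yaw": 0,"hand": 0.7},{"linear": [0,0,0],"yaw": 0,"hand": 0.7},{"linear": [0,0,0],"yaw": 0,"hand": 0.7},{"linear": [0,0,-0.03],"yaw": 0,"hand": 0.7}])

```text
time: 5.75
tcp_pos: [607.9, 78.3, 31.6]
ee_rot: [[-0.037, 0.999, -0.008], [0.999, 0.037, -0.0], [0.0, -0.008, -1.0]]
force: [0.2, -0.4, -1.1]
opening: 59.8
finger_force: 0.0
```

Emit:
arm_command(targets=[{"linear": [-0.04,0,-0.04],"yaw": 0,"hand": 0.7},{"linear": [-0.085,0,-0.08],"yaw": 0,"hand": 0.7},{"linear": [-0.12,0,-0.08],"yaw": 0,"hand": 0.7}])

```text
time: 6.05
tcp_pos: [617.0, -41.7, 119.1]
ee_rot: [[-0.04, 0.999, 0.007], [0.999, 0.04, -0.001], [-0.001, 0.007, -1.0]]
force: [0.9, -0.3, 0.1]
opening: 59.9
finger_force: 0.0
```

```bash
python3 - <<'E'
from h import *
go(523,-380,131)
im,d=shot('wrist','w7'); r,z,p=slip('w7',3.5,9,(560,660,20,180)); print(r,z,len(p)); print(cv2.boxPoints(r))
cv2.imwrite('pics/v6.png',cv2.resize(im,(800,600)))
W=cloud('w7'); m=(W[...,0]>560)&(W[...,0]<660)&(W[...,1]>110)&(W[...,1]<200)&(W[...,2]>12)&(W[...,2]<120); p=W[m].astype('f4'); print('post',np.percentile(p,[1,50,99],axis=0)) if len(p) else 0
E
```

```text
tcp [617.  -41.7 119.1] toolx deg 92.27 F [ 0.9 -0.3  0.1] op 59.9 -> linear mm [-334.3 -107.2  -12.2]
((610.2283325195312, 89.91813659667969), (40.0451545715332, 48.079620361328125), 2.3404085636138916) 6.0805745 3895
[[589.2408  113.12025]
 [591.20416  65.08073]
 [631.2159   66.71603]
 [629.2525  114.75555]]
```

View pics/v6.png

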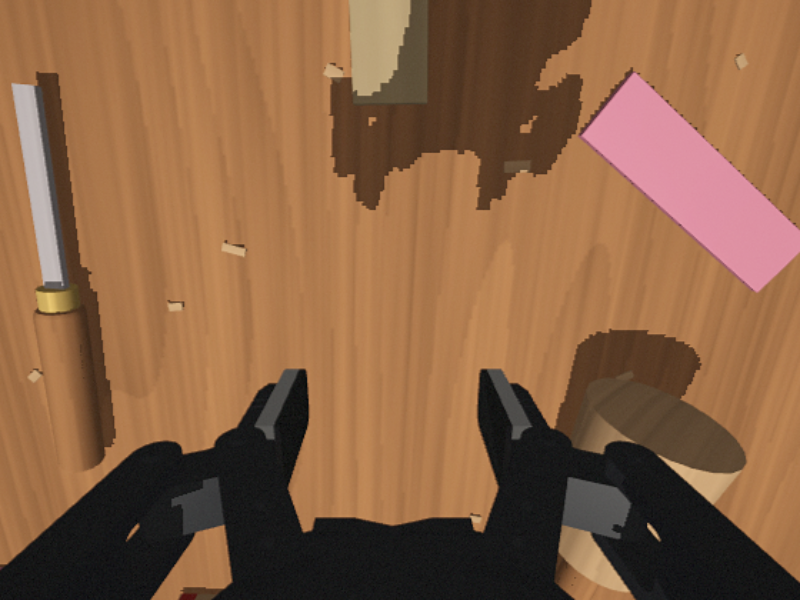

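Emit:
arm_command(targets=[{"linear": [-0.035,-0.014,0],"yaw": 8.5,"hand": 0.7},{"linear": [-0.07,-0.028,0],"yaw": 17,"hand": 0.7},{"linear": [-0.105,-0.042,0],"yaw": 25.5,"hand": 0.7},{"linear": [-0.14,-0.056,0],"yaw": 34,"hand": 0.7},{"linear": [-0.175,-0.07,0],"yaw": 42.5,"hand": 0.7}])

```text
time: 6.6
tcp_pos: [550.9, -220.0, 114.7]
ee_rot: [[0.652, 0.758, -0.0], [0.758, -0.652, 0.0], [-0.0, -0.0, -1.0]]
force: [0.3, 0.2, 0.4]
opening: 59.9
finger_force: 0.0
```

Emit:
arm_command(targets=[{"linear": [-0.035,0.013,0],"yaw": 8.5,"hand": 0.7},{"linear": [-0.07,0.026,0],"yaw": 17,"hand": 0.7},{"linear": [-0.105,0.039,0],"yaw": 25.5,"hand": 0.7},{"linear": [-0.14,0.052,0],"yaw": 34,"hand": 0.7},{"linear": [-0.177,0.066,0],"yaw": 42.5,"hand": 0.7}])

```text
time: 7.1
tcp_pos: [486.6, -397.4, 114.7]
ee_rot: [[0.993, 0.118, -0.0], [0.118, -0.993, 0.0], [-0.0, -0.0, -1.0]]
force: [0.5, -0.5, 0.3]
opening: 59.9
finger_force: 0.0
```

Emit:
arm_command(targets=[{"linear": [0,0,0],"yaw": 8.5,"hand": 0.7},{"linear": [0,0,0],"yaw": 10.8,"hand": 0.7},{"linear": [0,0,0],"yaw": 10.8,"hand": 0.7}])

```text
time: 7.4
tcp_pos: [487.0, -396.5, 114.5]
ee_rot: [[0.998, -0.065, -0.0], [-0.065, -0.998, 0.0], [-0.0, -0.0, -1.0]]
force: [-0.3, 0.3, 0.1]
opening: 59.5
finger_force: 0.0
```

```bash
python3 - <<'E'
from h import *
go(490,-397.5,1)
shot('wrist','w8'); r,z,p=slip('w8',3.5,9,(420,690,-450,-350)); print(r,z,len(p)); print(cv2.boxPoints(r))
r,z,p=slip('w8',2.5,16,(420,690,-350,-290)); print(r,z,len(p)); print(cv2.boxPoints(r))
E
```

```text
tcp [ 487.  -396.5  114.5] toolx deg -3.72 F [-0.3  0.3  0.1] op 59.5 -> linear mm [  3.1   0.9 113.5]
((555.1826782226562, -401.1468505859375), (40.09999465942383, 150.39993286132812), 85.59349060058594) 6.000027 10066
[[ 478.66452 -415.35977]
 [ 628.6199  -426.91537]
 [ 631.7008  -386.93393]
 [ 481.74548 -375.37833]]
((537.4705200195312, -312.50537109375), (155.37144470214844, 37.210235595703125), 0.19256563484668732) 9.670832 9127
[[ 459.72275 -294.16147]
 [ 459.84775 -331.3715 ]
 [ 615.21826 -330.84927]
 [ 615.09326 -293.63925]]
```

Emit:
arm_command(targets=[{"linear": [0.005,-0.0005,0.035],"yaw": 0.7,"hand": 0.7},{"linear": [0.005,-0.0005,0.07],"yaw": 0.7,"hand": 0.7},{"linear": [0.005,-0.0005,0.1],"yaw": 0.7,"hand": 0.7},{"linear": [0.005,-0.0005,0.113],"yaw": 0.7,"hand": 0.7},{"linear": [0.005,-0.0005,0.113],"yaw": 0.7,"hand": 0.6}])

```text
time: 7.95
tcp_pos: [492.1, -394.5, 0.0]
ee_rot: [[0.997, -0.074, -0.003], [-0.074, -0.997, 0.003], [-0.003, -0.002, -1.0]]
force: [-0.1, -0.1, 1.4]
opening: 51.7
finger_force: 0.0
```

Emit:
arm_command(targets=[{"linear": [0,0,0],"yaw": 0,"hand": 0.5},{"linear": [0,0,0],"yaw": 0,"hand": 0.35},{"linear": [0,0,0],"yaw": 0,"hand": 0.35},{"linear": [0,0,0],"yaw": 0,"hand": 0.35},{"linear": [0,0,-0.01],"yaw": 0,"hand": 0.35}])

```text
time: 8.45
tcp_pos: [492.6, -395.2, 11.9]
ee_rot: [[0.997, -0.075, -0.001], [-0.075, -0.997, 0.001], [-0.001, -0.001, -1.0]]
force: [-0.3, 0.7, 0.4]
opening: 36.7
finger_force: 40.0
```

Emit:
arm_command(targets=[{"linear": [0,0,-0.04],"yaw": 0,"hand": 0.35},{"linear": [0,0,-0.08],"yaw": 0,"hand": 0.35},{"linear": [0,0,-0.11],"yaw": 0,"hand": 0.35}])

```text
time: 8.75
tcp_pos: [493.3, -395.9, 125.1]
ee_rot: [[0.997, -0.075, 0.002], [-0.075, -0.997, -0.002], [0.002, 0.002, -1.0]]
force: [1.2, -0.5, 0.2]
opening: 36.5
finger_force: 40.1
```

```bash
python3 - <<'E'
from h import *
go(616,-60,131)
shot('wrist','w9'); r,z,p=slip('w9',100,140,(420,690,-450,-350)); print(r,z,len(p)); print(cv2.boxPoints(r))
A=np.c_[p[:,:2]-p[:,:2].mean(0),np.ones(len(p))]; print(np.linalg.lstsq(A,p[:,2],rcond=None)[0])
E
```

```text
tcp [ 493.3 -395.9  125.1] toolx deg -4.29 F [ 1.2 -0.5  0.2] op 36.5 -> linear mm [  97.3 -344.1   -6.3]
((546.9181518554688, -399.9132385253906), (40.182594299316406, 135.00787353515625), 85.09626770019531) 126.34129 25410
[[ 477.94388 -414.16064]
 [ 612.4575  -425.70135]
 [ 615.89246 -385.66583]
 [ 481.37878 -374.12512]]
[-1.38720926e-02  2.73707299e-03  1.26326935e+02]
```

Emit:
arm_command(targets=[{"linear": [0,-0.025,-0.02],"yaw": -8.5,"hand": 0.35},{"linear": [0.008,-0.065,-0.03],"yaw": -17,"hand": 0.35},{"linear": [0.02,-0.105,-0.03],"yaw": -25.5,"hand": 0.35},{"linear": [0.032,-0.15,-0.03],"yaw": -34,"hand": 0.35},{"linear": [0.0455,-0.194,-0.03],"yaw": -42.5,"hand": 0.35}])

```text
time: 9.3
tcp_pos: [552.9, -203.9, 152.5]
ee_rot: [[0.782, 0.623, 0.001], [0.623, -0.782, -0.0], [0.0, 0.001, -1.0]]
force: [0.9, -0.5, -0.8]
opening: 36.6
finger_force: 40.1
```

Emit:
arm_command(targets=[{"linear": [0.035,-0.015,0],"yaw": -8.5,"hand": 0.35},{"linear": [0.07,-0.03,0],"yaw": -17,"hand": 0.35},{"linear": [0.105,-0.046,0],"yaw": -25.5,"hand": 0.35},{"linear": [0.14,-0.06,0],"yaw": -34,"hand": 0.35},{"linear": [0.165,-0.072,0],"yaw": -42.5,"hand": 0.35}])

```text
time: 9.8
tcp_pos: [638.7, -44.5, 152.3]
ee_rot: [[0.154, 0.988, 0.001], [0.988, -0.154, 0.0], [0.0, 0.001, -1.0]]
force: [-0.6, -0.5, -0.7]
opening: 37.0
finger_force: 40.1
```

Emit:
arm_command(targets=[{"linear": [0,0,0],"yaw": -8.5,"hand": 0.35},{"linear": [0,0,0],"yaw": -12.4,"hand": 0.35},{"linear": [0,0,0],"yaw": -12.4,"hand": 0.35}])

```text
time: 10.1
tcp_pos: [637.8, -46.4, 152.1]
ee_rot: [[-0.055, 0.998, 0.0], [0.998, 0.055, -0.0], [-0.0, 0.0, -1.0]]
force: [0.4, -0.1, 0.2]
opening: 36.3
finger_force: 40.1
```

```bash
python3 - <<'E'
from h import *
go(613.8,-16.3,14.5)
shot('wrist','w10'); r,z,p=slip('w10',100,175,(420,790,-250,250)); print(r,z,len(p)); print(cv2.boxPoints(r))
E
```

```text
tcp [637.8 -46.4 152.1] toolx deg 93.17 F [ 0.4 -0.1  0.2] op 36.3 -> linear mm [ 31.4 -22.3 137.6]
((635.2521362304688, 7.788837432861328), (40.23871994018555, 134.49069213867188), 2.619445562362671) 153.08748 25435
[[612.08057   74.04443 ]
 [618.22705  -60.305744]
 [658.4237   -58.46676 ]
 [652.2772    75.88342 ]]
```

Emit:
arm_command(targets=[{"linear": [0.015,-0.0223,0.035],"yaw": 0,"hand": 0.35},{"linear": [0.03,-0.0223,0.08],"yaw": 0,"hand": 0.35},{"linear": [0.031,-0.0223,0.115],"yaw": 0,"hand": 0.35},{"linear": [0.031,-0.0223,0.132],"yaw": 0,"hand": 0.35},{"linear": [0.031,-0.0223,0.137],"yaw": 0,"hand": 0.35}])

```text
time: 10.65
tcp_pos: [612.4, -17.1, 12.7]
ee_rot: [[-0.052, 0.999, -0.004], [0.999, 0.052, 0.001], [0.001, -0.004, -1.0]]
force: [0.0, 0.8, 0.2]
opening: 36.5
finger_force: 40.1
```

Emit:
arm_command(targets=[{"linear": [0,0,0],"yaw": 0,"hand": 0.35},{"linear": [0,0,0],"yaw": 0,"hand": 0.35}])

```text
time: 10.85
tcp_pos: [615.0, -17.5, 16.2]
ee_rot: [[-0.053, 0.999, 0.002], [0.999, 0.053, -0.0], [-0.001, 0.002, -1.0]]
force: [0.4, 0.1, -0.6]
opening: 36.7
finger_force: 40.2
```

```bash
python3 - <<'E'
from h import *
go(611.1,43.6)
shot('wrist','w11'); r,z,p=slip('w11',11,22,(560,680,-60,130)); print(r,z,len(p)); print(cv2.boxPoints(r))
A=np.c_[p[:,:2]-[613,-16],np.ones(len(p))]; print(np.linalg.lstsq(A,p[:,2],rcond=None)[0])
E
```

```text
tcp [615.  -17.5  16.2] toolx deg 93.04 F [ 0.4  0.1 -0.6] op 36.7 -> linear mm [61.2 -0.6 -0. ]
((612.5052490234375, 36.724098205566406), (40.358131408691406, 134.6527557373047), 2.5353825092315674) 17.20409 25433
[[589.3677   103.09193 ]
 [595.3242   -31.429026]
 [635.6428   -29.64373 ]
 [629.6863   104.87722 ]]
[ 1.82718853e-03 -1.61540728e-02  1.82077520e+01]
```

Emit:
arm_command(targets=[{"linear": [0.015,-0.0005,0.0005],"yaw": 0,"hand": 0.35},{"linear": [0.03,-0.001,0.001],"yaw": 0,"hand": 0.35},{"linear": [0.046,-0.001,0.001],"yaw": 0,"hand": 0.35},{"linear": [0.061,-0.001,0.001],"yaw": 0,"hand": 0.35},{"linear": [0.061,-0.001,0.003],"yaw": 0,"hand": 0.35}])

```text
time: 11.4
tcp_pos: [609.5, 46.7, 12.1]
ee_rot: [[-0.057, 0.998, 0.0], [0.998, 0.057, 0.0], [0.0, 0.0, -1.0]]
force: [0.3, 0.2, 0.3]
opening: 36.5
finger_force: 40.2
```

Emit:
arm_command(targets=[{"linear": [0,0,0.001],"yaw": 0,"hand": 0.35},{"linear": [0,0,0.001],"yaw": 0,"hand": 0.7},{"linear": [0,0,0.001],"yaw": 0,"hand": 0.7},{"linear": [0,0,0.001],"yaw": 0,"hand": 0.7},{"linear": [0,0,-0.03],"yaw": 0,"hand": 0.7}])

```text
time: 11.9
tcp_pos: [606.8, 43.4, 38.3]
ee_rot: [[-0.053, 0.999, -0.008], [0.999, 0.053, 0.0], [0.001, -0.008, -1.0]]
force: [0.1, -0.2, 0.7]
opening: 59.8
finger_force: 0.0
```

Emit:
arm_command(targets=[{"linear": [-0.03,0,-0.04],"yaw": 0,"hand": 0.7},{"linear": [-0.06,0,-0.085],"yaw": 0,"hand": 0.7},{"linear": [-0.09,0,-0.09],"yaw": 0,"hand": 0.7}])

```text
time: 12.2
tcp_pos: [617.2, -47.4, 137.6]
ee_rot: [[-0.055, 0.998, 0.009], [0.998, 0.055, -0.002], [-0.002, 0.009, -1.0]]
force: [0.1, -0.0, 0.6]
opening: 60.0
finger_force: 0.0
```

```bash
python3 - <<'E'
from h import *
go(473,-312.5,131)
im,d=shot('wrist','w12'); r,z,p=slip('w12',9,16,(560,660,0,180)); print(r,z,len(p)); print(cv2.boxPoints(r))
A=np.c_[p[:,:2]-p[:,:2].mean(0),np.ones(len(p))]; print(np.linalg.lstsq(A,p[:,2],rcond=None)[0])
E
```

```text
tcp [617.2 -47.4 137.6] toolx deg 93.14 F [ 0.1 -0.   0.6] op 60.0 -> linear mm [-256.8 -158.5    5.7]
((608.1761474609375, 71.65574645996094), (40.0433349609375, 80.20521545410156), 2.6639316082000732) 12.091055 5634
[[586.31226  110.784454]
 [590.04004   30.665918]
 [630.04004   32.52704 ]
 [626.31226  112.64558 ]]
[1.79367272e-03 9.96551999e-04 1.20866785e+01]
```

Emit:
arm_command(targets=[{"linear": [-0.026,-0.016,0],"yaw": 8.5,"hand": 0.7},{"linear": [-0.052,-0.032,0],"yaw": 17,"hand": 0.7},{"linear": [-0.078,-0.048,0],"yaw": 25.5,"hand": 0.7},{"linear": [-0.104,-0.063,0],"yaw": 34,"hand": 0.7},{"linear": [-0.128,-0.078,0],"yaw": 42.5,"hand": 0.7}])

```text
time: 12.75
tcp_pos: [542.7, -179.5, 131.6]
ee_rot: [[0.64, 0.768, -0.0], [0.768, -0.64, 0.0], [-0.0, -0.0, -1.0]]
force: [-0.3, -0.5, -0.3]
opening: 59.9
finger_force: 0.0
```

Emit:
arm_command(targets=[{"linear": [-0.03,0.006,0],"yaw": 8.5,"hand": 0.7},{"linear": [-0.06,0.012,0],"yaw": 17,"hand": 0.7},{"linear": [-0.09,0.018,0],"yaw": 25.5,"hand": 0.7},{"linear": [-0.12,0.024,0],"yaw": 34,"hand": 0.7},{"linear": [-0.1475,0.029,0],"yaw": 42.5,"hand": 0.7}])

```text
time: 13.25
tcp_pos: [471.3, -311.9, 131.6]
ee_rot: [[0.991, 0.134, -0.0], [0.134, -0.991, 0.0], [-0.0, -0.0, -1.0]]
force: [0.0, 0.3, -0.4]
opening: 59.8
finger_force: 0.0
```

Emit:
arm_command(targets=[{"linear": [0,0,0.03],"yaw": 8,"hand": 0.7},{"linear": [0,0,0.06],"yaw": 8,"hand": 0.7},{"linear": [0,0,0.06],"yaw": 8,"hand": 0.7}])

```text
time: 13.55
tcp_pos: [469.8, -309.1, 68.1]
ee_rot: [[1.0, 0.001, -0.006], [0.001, -1.0, 0.005], [-0.006, -0.005, -1.0]]
force: [0.3, -0.0, 0.8]
opening: 59.7
finger_force: 0.0
```

```bash
python3 - <<'E'
from h import *
go(475,-312.5,4)
shot('wrist','w13'); r,z,p=slip('w13',2.5,16,(420,690,-350,-280)); print(r,z,len(p)); print(cv2.boxPoints(r))
E
```

```text
tcp [ 469.8 -309.1   68.1] toolx deg 0.04 F [ 0.3 -0.   0.8] op 59.7 -> linear mm [ 5.5  3.7 64.1]
((534.7332763671875, -312.6514892578125), (149.91078186035156, 36.30775451660156), 0.16574881970882416) 9.745681 13867
[[ 459.7257  -294.7145 ]
 [ 459.8307  -331.02213]
 [ 609.74084 -330.58847]
 [ 609.63586 -294.28085]]
```

Emit:
arm_command(targets=[{"linear": [0.004,0.0007,0.03],"yaw": 0,"hand": 0.7},{"linear": [0.004,0.0007,0.055],"yaw": 0,"hand": 0.7},{"linear": [0.004,0.0007,0.067],"yaw": 0,"hand": 0.7},{"linear": [0.004,0.0007,0.067],"yaw": 0,"hand": 0.6},{"linear": [0.004,0.0007,0.067],"yaw": 0,"hand": 0.5}])

```text
time: 14.1
tcp_pos: [477.2, -311.7, 6.1]
ee_rot: [[1.0, 0.002, 0.001], [0.002, -1.0, -0.001], [0.001, 0.001, -1.0]]
force: [0.2, 0.0, 0.9]
opening: 42.5
finger_force: 0.0
```

Emit:
arm_command(targets=[{"linear": [0,0,0],"yaw": 0,"hand": 0.3},{"linear": [0,0,0],"yaw": 0,"hand": 0.3},{"linear": [0,0,0],"yaw": 0,"hand": 0.3},{"linear": [0,0,0],"yaw": 0,"hand": 0.3},{"linear": [0,0,-0.01],"yaw": 0,"hand": 0.3}])

```text
time: 14.6
tcp_pos: [476.1, -311.0, 15.1]
ee_rot: [[1.0, 0.002, -0.001], [0.002, -1.0, 0.001], [-0.001, -0.001, -1.0]]
force: [-0.4, 0.4, -0.8]
opening: 34.4
finger_force: 39.9
```

Emit:
arm_command(targets=[{"linear": [0,0,-0.04],"yaw": 0,"hand": 0.3},{"linear": [0,0,-0.08],"yaw": 0,"hand": 0.3},{"linear": [0,0,-0.12],"yaw": 0,"hand": 0.3},{"linear": [0,0,-0.12],"yaw": 0,"hand": 0.3},{"linear": [0,0,-0.12],"yaw": 0,"hand": 0.3}])

```text
time: 15.1
tcp_pos: [476.6, -311.4, 136.3]
ee_rot: [[1.0, 0.002, 0.002], [0.002, -1.0, -0.002], [0.002, 0.002, -1.0]]
force: [-0.1, -0.1, -0.7]
opening: 34.6
finger_force: 40.1
```

```bash
python3 - <<'E'
from h import *
go(616,-60,131)
shot('wrist','w14'); r,z,p=slip('w14',100,160,(420,690,-350,-270)); print(r,z,len(p)); print(cv2.boxPoints(r))
t=p[:,0]
for a in (470,490,505,530,560,590): q=p[abs(t-a)<3]; print(a,np.median(q[:,2]) if len(q) else None)
E
```

```text
tcp [ 476.6 -311.4  136.3] toolx deg 0.11 F [-0.1 -0.1 -0.7] op 34.6 -> linear mm [ 139.8 -251.2    5.1]
((528.7612915039062, -311.3637390136719), (36.22858428955078, 139.7221221923828), 89.46461486816406) 139.29555 24133
[[ 458.73404 -328.82443]
 [ 598.4501  -330.13004]
 [ 598.7886  -293.90305]
 [ 459.0725  -292.59744]]
470 142.80577
490 142.43474
505 142.38737
530 140.39966
560 137.42194
590 134.4801
```

Emit:
arm_command(targets=[{"linear": [0.01,-0.029,-0.01],"yaw": -8.5,"hand": 0.3},{"linear": [0.02,-0.058,-0.015],"yaw": -17,"hand": 0.3},{"linear": [0.03,-0.087,-0.015],"yaw": -25.5,"hand": 0.3},{"linear": [0.04,-0.116,-0.015],"yaw": -34,"hand": 0.3},{"linear": [0.05,-0.145,-0.015],"yaw": -42.5,"hand": 0.3}])

```text
time: 15.65
tcp_pos: [525.4, -164.5, 148.1]
ee_rot: [[0.732, 0.681, -0.003], [0.681, -0.732, 0.002], [-0.001, -0.003, -1.0]]
force: [0.4, 0.7, -0.6]
opening: 34.4
finger_force: 40.2
```

Emit:
arm_command(targets=[{"linear": [0.028,-0.01,0],"yaw": -8.5,"hand": 0.3},{"linear": [0.056,-0.02,0],"yaw": -17,"hand": 0.3},{"linear": [0.084,-0.03,0],"yaw": -25.5,"hand": 0.3},{"linear": [0.112,-0.04,0],"yaw": -34,"hand": 0.3},{"linear": [0.139,-0.048,0],"yaw": -42.5,"hand": 0.3}])

```text
time: 16.15
tcp_pos: [595.3, -35.2, 147.8]
ee_rot: [[0.079, 0.997, -0.004], [0.997, -0.079, 0.001], [0.0, -0.004, -1.0]]
force: [0.5, -0.6, -0.4]
opening: 34.3
finger_force: 40.2
```

Emit:
arm_command(targets=[{"linear": [0,0,0],"yaw": -8,"hand": 0.3},{"linear": [0,0,0],"yaw": -8,"hand": 0.3},{"linear": [0,0,0],"yaw": -8,"hand": 0.3}])

```text
time: 16.45
tcp_pos: [595.1, -36.8, 148.5]
ee_rot: [[-0.05, 0.999, -0.003], [0.999, 0.05, 0.0], [0.0, -0.003, -1.0]]
force: [-0.2, -0.5, -0.2]
opening: 34.3
finger_force: 40.2
```

```bash
python3 - <<'E'
from h import *
go(613.5,-20,24)
shot('wrist','w15'); r,z,p=slip('w15',120,175,(420,790,-250,250)); print(r,z,len(p)); print(cv2.boxPoints(r))
E
```

```text
tcp [595.1 -36.8 148.5] toolx deg 92.88 F [-0.2 -0.5 -0.2] op 34.3 -> linear mm [ 15.8  19.5 124.4]
((592.950927734375, 15.626632690429688), (36.285037994384766, 139.4783935546875), 2.2863309383392334) 151.40211 24133
[[572.0408    84.58654 ]
 [577.605    -54.78081 ]
 [613.8611   -53.333275]
 [608.2969    86.03407 ]]
```

Emit:
arm_command(targets=[{"linear": [0.008,0.0193,0.03],"yaw": 0,"hand": 0.3},{"linear": [0.016,0.0193,0.07],"yaw": 0,"hand": 0.3},{"linear": [0.016,0.0193,0.105],"yaw": 0,"hand": 0.3},{"linear": [0.016,0.0193,0.12],"yaw": 0,"hand": 0.3},{"linear": [0.016,0.0193,0.125],"yaw": 0,"hand": 0.3}])

```text
time: 17.0
tcp_pos: [613.2, -20.2, 23.1]
ee_rot: [[-0.052, 0.999, -0.003], [0.999, 0.052, 0.0], [0.001, -0.003, -1.0]]
force: [0.6, 0.1, 0.1]
opening: 34.4
finger_force: 40.1
```

Emit:
arm_command(targets=[{"linear": [0,0,0],"yaw": 0,"hand": 0.3},{"linear": [0,0,0],"yaw": 0,"hand": 0.3},{"linear": [0,0,0],"yaw": 0,"hand": 0.3},{"linear": [0,0,0],"yaw": 0,"hand": 0.3},{"linear": [0,0,0],"yaw": 0,"hand": 0.3}])

```text
time: 17.5
tcp_pos: [614.7, -19.7, 25.6]
ee_rot: [[-0.054, 0.999, 0.001], [0.999, 0.054, -0.0], [-0.0, 0.001, -1.0]]
force: [-0.1, -0.5, -0.5]
opening: 34.6
finger_force: 40.1
```

```bash
python3 - <<'E'
from h import *
go(611.8,17.4,21.5)
shot('wrist','w16'); r,z,p=slip('w16',14.5,35,(560,680,-60,130)); print(r,z,len(p)); print(cv2.boxPoints(r))
for a in (-30,-10,10,30,50,70,90): q=p[abs(p[:,1]-a)<3]; print(a,np.median(q[:,2]).round(1), end=' ')
E
```

```text
tcp [614.7 -19.7  25.6] toolx deg 93.1 F [-0.1 -0.5 -0.5] op 34.6 -> linear mm [37.2 -0.9  4.1]
((612.2825927734375, 32.821998596191406), (36.298065185546875, 139.50418090820312), 2.408628225326538) 28.528831 24134
[[591.2182   101.74973 ]
 [597.081    -37.631203]
 [633.347    -36.105736]
 [627.4842   103.2752  ]]
-30 32.1 -10 31.7 10 31.6 30 30.0 50 28.0 70 26.0 90 24.1
```

Emit:
arm_command(targets=[{"linear": [0,-0.001,0.0045],"yaw": 0,"hand": 0.3},{"linear": [0,-0.001,0.0045],"yaw": 0,"hand": 0.3},{"linear": [0.012,-0.001,0.0045],"yaw": 0,"hand": 0.3},{"linear": [0.025,-0.001,0.0045],"yaw": 0,"hand": 0.3},{"linear": [0.037,-0.001,0.0045],"yaw": 0,"hand": 0.3}])

```text
time: 18.05
tcp_pos: [611.2, 18.8, 20.3]
ee_rot: [[-0.055, 0.999, -0.0], [0.999, 0.055, 0.0], [0.0, -0.0, -1.0]]
force: [0.3, -0.4, -0.7]
opening: 34.8
finger_force: 40.2
```

Emit:
arm_command(targets=[{"linear": [0,0,0.001],"yaw": 0,"hand": 0.3},{"linear": [0,0,0.0025],"yaw": 0,"hand": 0.3},{"linear": [0,0,0.0025],"yaw": 0,"hand": 0.3}])

```text
time: 18.35
tcp_pos: [611.5, 17.5, 18.0]
ee_rot: [[-0.054, 0.999, 0.0], [0.999, 0.054, 0.0], [0.0, 0.0, -1.0]]
force: [-0.2, 1.7, 1.6]
opening: 34.6
finger_force: 40.5
```

Emit:
arm_command(targets=[{"linear": [0,0,0],"yaw": 0,"hand": 0.7},{"linear": [0,0,0],"yaw": 0,"hand": 0.7},{"linear": [0,0,0],"yaw": 0,"hand": 0.7},{"linear": [0,0,-0.03],"yaw": 0,"hand": 0.7},{"linear": [-0.03,0,-0.06],"yaw": 0,"hand": 0.4}])

```text
time: 18.85
tcp_pos: [612.0, -10.4, 77.5]
ee_rot: [[-0.057, 0.998, -0.003], [0.998, 0.057, 0.001], [0.001, -0.003, -1.0]]
force: [0.8, -1.0, 0.6]
opening: 46.7
finger_force: 0.0
```

Emit:
arm_command(targets=[{"linear": [-0.025,0,0],"yaw": 0,"hand": 0},{"linear": [-0.05,0,0],"yaw": 0,"hand": 0},{"linear": [-0.05,0,0],"yaw": 0,"hand": 0},{"linear": [-0.05,0,0],"yaw": 0,"hand": 0}])

```text
time: 19.25
tcp_pos: [615.4, -63.0, 77.6]
ee_rot: [[-0.053, 0.999, -0.0], [0.999, 0.053, 0.0], [0.0, -0.0, -1.0]]
force: [0.7, 0.1, 0.4]
opening: 0.0
finger_force: 0.0
```

```bash
python3 - <<'E'
from h import *
shot('wrist','w17'); r,z,p=slip('w17',13.5,35,(560,680,-60,130)); print(r,z,len(p)); print(cv2.boxPoints(r))
for a in (10,30,50,70,90): q=p[abs(p[:,1]-a)<3]; print(a,np.median(q[:,2]).round(1), end=' ')
go(613,-15,17)
E
```

```text
((610.4439086914062, 37.96416473388672), (36.20301055908203, 73.92457580566406), 2.594130754470825) 24.818329 8418
[[5.9068805e+02 7.4069290e+01]
 [5.9403387e+02 2.2047079e-01]
 [6.3019977e+02 1.8590393e+00]
 [6.2685394e+02 7.5707855e+01]]
10 25.3 30 25.0 50 25.0 70 23.3 90 nan tcp [615.4 -62.3  77.6] toolx deg 93.08 F [0.1 0.2 0.8] op 0.1 -> linear mm [47.3  0.2 60.6]
  return _methods._mean(a, axis=axis, dtype=dtype,
  ret = ret.dtype.type(ret / rcount)
```

Emit:
arm_command(targets=[{"linear": [0.02,0,0.025],"yaw": 0,"hand": 0},{"linear": [0.04,0,0.05],"yaw": 0,"hand": 0},{"linear": [0.044,0,0.0595],"yaw": -0.4,"hand": 0},{"linear": [0.044,0,0.0595],"yaw": -0.4,"hand": 0},{"linear": [0.044,0,0.0595],"yaw": -0.4,"hand": 0}])

```text
time: 19.8
tcp_pos: [614.0, -18.9, 19.1]
ee_rot: [[-0.062, 0.998, 0.001], [0.998, 0.062, -0.0], [-0.001, 0.001, -1.0]]
force: [0.0, -0.3, 0.5]
opening: 0.0
finger_force: 0.0
```

Emit:
arm_command(targets=[{"linear": [0.005,0,0],"yaw": 0,"hand": 0},{"linear": [0.01,0,0],"yaw": 0,"hand": 0},{"linear": [0.015,0,0],"yaw": 0,"hand": 0},{"linear": [0.02,0,0],"yaw": 0,"hand": 0},{"linear": [0.02,0,0],"yaw": 0,"hand": 0}])

```text
time: 20.3
tcp_pos: [612.1, 2.0, 18.5]
ee_rot: [[-0.062, 0.998, 0.0], [0.998, 0.062, 0.0], [0.0, 0.0, -1.0]]
force: [-0.5, 0.6, -0.5]
opening: 0.0
finger_force: 0.0
```

Emit:
arm_command(targets=[{"linear": [0.004,0,0],"yaw": 0.9,"hand": 0},{"linear": [0.008,0,0],"yaw": 0.9,"hand": 0},{"linear": [0.011,0,0],"yaw": 0.9,"hand": 0},{"linear": [0.011,0,0],"yaw": 0.9,"hand": 0}])

```text
time: 20.7
tcp_pos: [611.3, 12.7, 18.3]
ee_rot: [[-0.046, 0.999, -0.0], [0.999, 0.046, 0.0], [0.0, -0.0, -1.0]]
force: [0.3, 0.6, -0.3]
opening: 0.3
finger_force: 0.0
```

```bash
python3 - <<'E'
from h import *
go(611,30,18)
shot('wrist','w18'); r,z,p=slip('w18',13.5,35,(560,680,-60,130)); print(r,z,len(p)); print(cv2.boxPoints(r))
E
```

```text
tcp [611.3  12.7  18.3] toolx deg 92.63 F [ 0.3  0.6 -0.3] op 0.3 -> linear mm [17.3  0.5  0.3]
((607.8165893554688, 77.03176879882812), (36.58173751831055, 107.54539489746094), 2.4810104370117188) 23.982822 20541
[[587.21515  129.96228 ]
 [591.87054   22.517698]
 [628.418     24.101257]
 [623.76263  131.54584 ]]
```

Emit:
arm_command(targets=[{"linear": [0.002,0,0],"yaw": 0,"hand": 0},{"linear": [0.004,0,0],"yaw": 0,"hand": 0},{"linear": [0.005,0,0],"yaw": 0,"hand": 0}])

```text
time: 21.05
tcp_pos: [611.2, 17.4, 18.3]
ee_rot: [[-0.045, 0.999, -0.0], [0.999, 0.045, 0.0], [0.0, -0.0, -1.0]]
force: [-0.8, -0.5, -0.1]
opening: -0.2
finger_force: 0.1
```

Emit:
arm_command(targets=[{"linear": [0.001,0,0],"yaw": 0,"hand": 0},{"linear": [0.002,0,0],"yaw": 0,"hand": 0},{"linear": [0.002,0,0],"yaw": 0,"hand": 0}])

```text
time: 21.35
tcp_pos: [611.1, 19.0, 18.3]
ee_rot: [[-0.046, 0.999, 0.0], [0.999, 0.046, -0.0], [-0.0, 0.0, -1.0]]
force: [0.2, -1.6, -0.3]
opening: -0.2
finger_force: 1.0
```

Emit:
arm_command(targets=[{"linear": [0.001,0,0],"yaw": 0,"hand": 0},{"linear": [0.002,0,0],"yaw": 0,"hand": 0},{"linear": [0.002,0,0],"yaw": 0,"hand": 0}])

```text
time: 21.65
tcp_pos: [611.2, 20.1, 18.3]
ee_rot: [[-0.045, 0.999, 0.0], [0.999, 0.045, -0.002], [-0.002, 0.0, -1.0]]
force: [0.0, -6.3, -0.9]
opening: -0.2
finger_force: 3.2
```

Emit:
arm_command(targets=[{"linear": [0,0,0],"yaw": 0,"hand": 0},{"linear": [0.0005,0,0],"yaw": 0,"hand": 0},{"linear": [0.0005,0,0],"yaw": 0,"hand": 0}])

```text
time: 21.95
tcp_pos: [611.2, 20.2, 18.3]
ee_rot: [[-0.045, 0.999, 0.0], [0.999, 0.045, -0.002], [-0.002, 0.0, -1.0]]
force: [0.4, -7.6, 0.0]
opening: -0.1
finger_force: 3.9
```

```bash
python3 - <<'E'
from h import *
go(611,30,18)
shot('wrist','w19'); r,z,p=slip('w19',13.5,35,(560,680,-60,130)); print(r,z,len(p)); print(cv2.boxPoints(r))
for a in (40,60,70,80,100,120): q=p[abs(p[:,1]-a)<3]; print(a,np.median(q[:,2]).round(2) if len(q) else 0, end=' ')
r,z,p=slip('w19',-2,14,(570,650,-60,130)); print(r)
E
```

```text
tcp [611.2  20.2  18.3] toolx deg 92.6 F [ 0.4 -7.6  0. ] op -0.1 -> linear mm [9.8 0.3 0.3]
((607.83203125, 79.03829193115234), (36.499305725097656, 103.57196044921875), 2.57661771774292) 24.211643 18741
[[587.27277  129.95149 ]
 [591.9289    26.48425 ]
 [628.3913    28.125092]
 [623.73517  131.59233 ]]
40 25.27 60 25.0 70 24.98 80 24.97 100 23.24 120 21.38 ((634.7483520507812, 57.94914245605469), (144.07655334472656, 30.502099990844727), 89.96137237548828)
```

Emit:
arm_command(targets=[{"linear": [0.0005,0,0],"yaw": 0,"hand": 0},{"linear": [0.0005,0,0],"yaw": 0,"hand": 0},{"linear": [0.0005,0,0],"yaw": 0,"hand": 0}])

```text
time: 22.3
tcp_pos: [611.2, 20.5, 18.4]
ee_rot: [[-0.045, 0.999, 0.0], [0.999, 0.045, -0.002], [-0.002, 0.0, -1.0]]
force: [0.2, -9.3, -1.8]
opening: 0.0
finger_force: 4.4
```

Emit:
arm_command(targets=[{"linear": [-0.002,0,0],"yaw": 0,"hand": 0},{"linear": [-0.008,0,0],"yaw": 0,"hand": 0},{"linear": [-0.03,0,0],"yaw": 0,"hand": 0},{"linear": [-0.06,0,-0.03],"yaw": 0,"hand": 0},{"linear": [-0.08,0,-0.07],"yaw": 0,"hand": 0}])

```text
time: 22.8
tcp_pos: [613.1, -58.7, 87.0]
ee_rot: [[-0.045, 0.999, -0.005], [0.999, 0.045, 0.001], [0.002, -0.005, -1.0]]
force: [0.7, -0.4, -0.5]
opening: 0.0
finger_force: 0.0
```

Emit:
arm_command(targets=[{"linear": [0,0,0],"yaw": 0,"hand": 0},{"linear": [0,0,0],"yaw": 0,"hand": 0},{"linear": [0,0,0],"yaw": 0,"hand": 0}])

```text
time: 23.1
tcp_pos: [613.8, -57.0, 87.4]
ee_rot: [[-0.046, 0.999, -0.002], [0.999, 0.046, 0.001], [0.001, -0.002, -1.0]]
force: [-1.0, -0.2, -0.2]
opening: -0.2
finger_force: 0.0
```

```bash
python3 - <<'E'
from h import *
go(611,-60,90)
im,d=shot('wrist','w20'); r,z,p=slip('w20',13.5,35,(560,680,-60,130)); print(r,z,len(p)); print(cv2.boxPoints(r))
s,_=shot('side','s3'); c,_=shot('scene','c3')
for a,b in (('scene0','c3'),('side0','s3')):
    A=load(a)['im'];B=load(b)['im']
    for n in(a,b):
        W=cloud(n); m=(W[...,0]>540)&(W[...,0]<860)&(W[...,1]>80)&(W[...,1]<450)&(W[...,2]>70)&(W[...,2]<118)
        p=W[m].astype('f4'); print(n,cv2.minAreaRect(np.ascontiguousarray(p[:,:2])))
V=np.zeros((600,800,3),np.uint8)
V[:300,:400]=cv2.resize(im,(400,300));V[:300,400:]=cv2.resize(s[150:300,100:300],(400,300),interpolation=cv2.INTER_CUBIC);V[300:,:400]=cv2.resize(c[150:270,290:450],(400,300),interpolation=cv2.INTER_CUBIC);V[300:,400:]=cv2.resize(c,(400,300));cv2.imwrite('pics/v7.png',V)
E
```

```text
tcp [613.8 -57.   87.4] toolx deg 92.63 F [-1.  -0.2 -0.2] op -0.2 -> linear mm [-2.9 -2.9 -2.6]
((608.8283081054688, 57.505897521972656), (36.4713249206543, 51.763858795166016), 2.6608541011810303) 25.141045 5736
[[589.41077   82.51335 ]
 [591.81384   30.805304]
 [628.24585   32.498444]
 [625.8428    84.20649 ]]
scene0 ((685.1689453125, 256.8486328125), (210.44381713867188, 239.81625366210938), 2.2379066944122314)
c3 ((684.9016723632812, 256.36383056640625), (209.898193359375, 238.16146850585938), 2.623476028442383)
side0 ((681.262939453125, 258.3519287109375), (210.29283142089844, 241.64288330078125), 3.106015205383301)
s3 ((682.1367797851562, 256.6976318359375), (214.2031707763672, 243.8712921142578), 2.978611469268799)
```

View pics/v7.png

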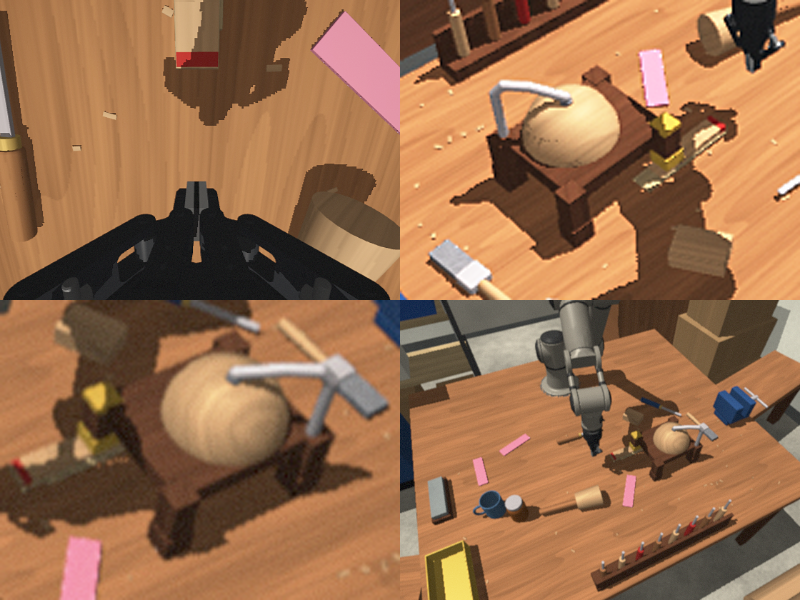

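The wedge stayed where I left it: its red tail is at about (197,60) in the wrist view, lying on the slips under the yellow foot. The stand has not moved and the gripper is clear, so I'm handing the job in.

```bash
python3 -c "
from plant import ctrl
print(ctrl.hand_in())"
```

```text
the job is handed in; nothing more can be done
None
```

I handed the job in at about 23 s of the 72 s allowed: two slips are stacked under the yellow foot (gap about 20 mm), and the wedge is pushed in on top until it was snug at about 9 N. The last pictures show the stand within about 2 mm of where it was and the gripper clear of everything; the hand-in gave no verdict, and I could not measure the forces on the feet.

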